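# Lock the swivel stand and take off the safety cap

## Task

Take the yellow locking key out of its wooden rest and push its flat blade fully home into the slot of the bottle's swivel stand, so that the bottle cannot spin. Then grip the bottle's red safety cap, press it down, twist it counter-clockwise (seen from above) while it is down until it comes free, and lift it straight up. Finish still holding the cap level in the gripper, about 10 cm above its closed position and over the bottle, with the key left in the stand and the jars and shaker nearby undisturbed.

Things in the scene. Friction and masses are not known exactly. Their poses are not given: they have to be found in the camera images.
- stand: Fixed dark steel foot (112 mm round, 18 mm high) of a swivel bottle stand. Origin: on the table, on the vertical swivel axis. An ear 42 x 40 mm with the lock slot sticks out along its own -x. On it turns an aluminium plate (top at z = 30 mm) with the same ear and slot, and a squat white bottle, 62 mm across with a blue band, fixed in its middle.
- lock_slot (a point): Centre of the mouth of the lock slot, on the upper face of the plate's ear, 68 mm from the bottle's axis and 30 mm above the table; axes as stand. The slot is 21 mm along x and 7 mm along y, chamfered 2 mm, and runs straight down through the plate and the foot. This point is fixed to the foot.
- bottle_axis (a point): Point fixed to the foot on the bottle's axis, 138 mm above the table, where the middle of the closed cap's top face is; axes as stand. With the key home, the key's top (108 mm above the table) is the only thing near the cap.
- swivel (a joint): Rotation of plate and bottle on the foot, rad, counter-clockwise from above positive; 0 = slots in line, as at the start. Unlocked they spin freely (under 0.02 N m) along with the cap; with the key home they play about 0.03 rad either way.
- cap_spring (a joint): How far the spring plate under the cap is pushed down, m: 0 with the cap closed and not pressed (spring force 4 N), about 0.006 at the hard stop (10 N), -0.004 with the cap off. At 0.004 or more the cap can be turned.
- cap: Red ribbed safety cap, 50 mm across, 40 mm high, 40 g, white bar along its x on top. Origin: middle of the top face, z up; closed, its x is along the stand's x. To open: press down 4 to 6 mm, turn counter-clockwise from above 62 deg (54 to 70, stop at 70) while pressed, lift straight up; clear after 12 mm. Unpressed it is blocked after a few degrees; it never turns clockwise.
- key_rest: Fixed dark wooden block 50 x 44 x 35 mm in which the key stands upright at the start, in a slot like the stand's. Origin: centre of its underside; the slot is 21 mm along x, 7 mm along y.
- lock_key: Key upright in the rest, 60 g: yellow grip 24 mm along x, 12 along y, 78 tall (z 0 to 78 mm) over a steel blade 18 mm along x, 4 along y, 27 long (last 5 mm narrower). Origin: middle of the grip's underside, the shoulder (35 mm above the table at the start); z up, x along the rest's x. Fully home, the shoulder rests on the plate's ear, x along the stand's x, either way round.
- salt_shaker: Bystander: grey and clear salt shaker, 44 mm across, 90 mm tall. Origin: centre of its underside.
- honey_jar: Bystander: small jar with a red lid, 62 mm across, 86 mm tall. Origin: centre of its underside.
- spice_jar: Bystander: spice jar with a black lid, 41 mm across, 105 mm tall. Origin: centre of its underside.
Things that resemble listed ones, but are neither listed nor needed, are in the scene too. Leave any orange look-alike of the stand alone.

How it is judged (in metres and radians):
On the way, in this order (a step that is already met when the one before it is completed fails the run):
1. the key's blade is fully home in the stand's lock slot (horizontal distance between lock_key and lock_slot below 0.006 m and z of lock_key in the frame of lock_slot below 0.004 m and angle between lock_key's own z axis and vertical below 0.15 rad), for 0.2 s.
2. with the key home, the cap is pressed down by more than 3.5 mm, still in its closed direction (all of step 1 and value of joint cap_spring above 0.0035 m and angle between the x axis of cap and the x axis of stand, either way round below 0.4 rad), for 0.05 s.
3. with the key home, the cap is turned by more than 50 degrees while still on the bottle (all of step 1 and angle between the x axis of cap and the x axis of stand, either way round above 0.87 rad and z of cap in the frame of bottle_axis below 0.006 m), for 0.05 s.
At the end, for the whole second after the job is handed in: Cap held still in the fingers 60 to 160 mm above its closed position, within 40 mm of the bottle axis, level to 0.3 rad, off the stand; key home (shoulder within 4 mm of the plate, 6 mm of the slot centre, upright to 0.15 rad); bottle within 0.1 rad of its locked direction (all of step 1 and z of cap in the frame of bottle_axis between 0.06 and 0.16 m and horizontal distance between cap and bottle_axis below 0.04 m and angle between cap's own z axis and vertical below 0.3 rad and contact force between cap and the fingers above 1 N and contact force between cap and stand below 0.05 N and linear speed of cap below 0.03 m/s and value of joint swivel between -0.1 and 0.1 rad); the arm keeps its last pose, push and grip.
It fails at once if a bystander (salt shaker, honey jar, spice jar) is moved more than 30 mm or tipped over (distance of any of salt_shaker, honey_jar, spice_jar from where it was at the start of the episode above 0.03 m or angle between any of salt_shaker, honey_jar, spice_jar's own z axis and vertical above 0.5 rad).
It also fails if it takes over 64 s, if anything falls off the work surface, if the arm or the gripper's body presses on something with over 40 N, if the wrist force passes 120 N, or if a joint passes its speed limit or range.

## Robot

A 6-joint arm with a two-finger parallel gripper is mounted at the origin on the work surface; the furniture and walls round the work are solid. World frame = base frame: x ahead of the robot, y to its left, z up, the work surface at z = 0. Lengths are in mm, angles in rad, forces in N, time in s.
With the tool pointing down it reaches from about 350 to 875 mm from the base axis. Payload 4.2 kg.
Tool frame: the origin (TCP) lies midway between the tips of the shut fingers; the grasp point (between the pads) lies 19 mm behind it; z points along the fingers, y is the line along which they close (so a half turn about z gives the same grasp; the last joint's range is limited). The gripper opens to 85 mm and grips with 20 to 120 N. Pads are 22 mm wide; open, the fingers measure 114 mm over their backs; the gripper's body (76 mm by 85 mm) begins 54 mm behind the grasp point. The pads swing forward as they close: fully open they stand 13 mm farther back than shut.
Start: joints at [1.522, 0.385, 0.008, 0, -1.194, -0.259], TCP at [189.319, 595.615, 231.312] pointing down, gripper open.
Joint ranges: [-3.14, 3.14], [-1.21, 2.06], [-1.07, 1.41], [-3.16, 2.05], [-2.99, -0.16], [-3.1, 3.1]. Speed limits (rad/s): [2.79, 2.79, 3.14, 3.14, 3.14, 3.14].

## Interface

Orientations are given as a unit quaternion [x, y, z, w].
In Python, from bench import * gives the robot as it stands.
- The arm moves only by the tool drive_tool, never from a script. Its argument "plan" is a list that holds one entry, the list of rows, each a list of 5 numbers: the closure, from -1 (fully open) to 1 (shut), then the shift along the world's x, y, z in mm, then the turn about the world's z in degrees. A call has 1 to 20 rows; each row shifts and turns the commanded pose from where the row before left it; what a row does not reach is not made up. A row lasts 1/12 s, in which the tool goes at most 41.7 mm and 7.16 degrees, less where a joint would pass 70% of its speed; a pose out of reach is approached as far as the arm can. A call is refused whole if a number of a shift passes 41.7 or a number of a turn 7.16, either way. A call with a gripper value outside its range is refused whole. The fingers move at their own pace and stop on an object; the grip force is fixed at half the most. Time passes only in rows, so rows that do not move let the fingers close. It gives the time, the measured TCP pose, the force, the opening and the grip force at its end, in the units of the state.
- read_state(): the state, without advancing time (a new reading comes with each control period).
- get_image(name): name is "side" or "top"; returns (picture, depth): 400x640x3 uint8, red, green, blue; 400x640 float32, mm along the optical axis (not along the pixel's ray), 0 where there is no reading.
- camera_model(name): a dict with "fx", "fy", "cx", "cy" (pixels), "R" (3x3) and "t" (3): a world point X has camera coordinates R X + t. Camera axes: x right, y down, z forward; pixel columns grow to the right and rows downward; lengths in mm; the calibration is good to about 2 mm. A picture is of the moment at which its call begins. camera_model takes no time and is no camera call.
- job_done(): hands the job in; it is judged then, once.
The state is a dict: "clock": time; "joints": joint angles; "joint_vel": joint speeds; "joint_efforts": joint torques, N m; "position": TCP position; "ee_rot": TCP orientation; "contact_force": force on the tool from outside, world axes, zero at the start; "wrist_torque": the same for the moment, N m; "gripper_width": finger opening in mm; "grasp_force": force on a finger pad.
Only numpy, scipy, OpenCV 4.12 (cv2) and the standard library are available. Lean on these libraries where they do the work, as an engineer would, in place of code of your own. Each camera call takes 0.05 s, during which the arm holds its last target. There are 200 camera calls.

## Working session

There is one attempt and no reset: what is moved stays moved. The work goes in short steps, Python scripts to look and compute and a tool call to move; the robot and the scene stay as the last step left them, time stands still between calls to the robot, and variables do not carry over. Pictures are saved under pics/ and viewed, at most 10 in all, crops included, and the job is handed in when it is done.

Besides the shell and the picture viewer there is one more tool, called after ">>>" as name(argument=value, ...), one argument or row to a line, values as JSON. drive_tool: Moves the arm, as the interface text tells. Its arguments: {"type":"object","properties":{"plan":{"type":"array"}},"required":["plan"]}

```bash
ls; mkdir -p pics; python3 - <<'E'
from bench import *
import cv2,numpy as np
for n in("side","top"):
    p,d=get_image(n); np.savez(f"pics/{n}0.npz",p=p,d=d); cv2.imwrite(f"pics/{n}0.png",p[:,:,::-1])
    c=camera_model(n); print(n,{k:np.round(v,3).tolist() for k,v in c.items()})
s=read_state(); print(s)
E
```

```text
pics
side {'fx': 458.483, 'fy': 458.483, 'cx': 314.143, 'cy': 190.372, 'R': [[0.999, 0.046, 0.007], [0.027, -0.448, -0.894], [-0.038, 0.893, -0.448]], 't': [-466.704, 139.316, 1239.607]}
top {'fx': 363.53, 'fy': 363.53, 'cx': 315.43, 'cy': 193.42, 'R': [[-0.011, -1.0, 0.004], [-0.988, 0.011, -0.156], [0.156, -0.006, -0.988]], 't': [92.433, 506.424, 925.768]}
{'clock': 0.1, 'joints': array([ 1.52159648e+00,  3.85499858e-01,  6.74548374e-03, -4.32036526e-04,
       -1.19399441e+00, -2.58600281e-01]), 'joint_vel': array([ 0.00104269, -0.00165153,  0.00303078,  0.00211971,  0.00079456,
       -0.00092613]), 'joint_efforts': array([-6.88872660e-04, -3.93322921e+01,  1.88929063e+01,  4.19795260e+00,
       -2.60920482e-03,  8.98526693e-07]), 'position': array([189.17780281, 595.12997094, 230.31255989]), 'ee_rot': array([ 9.88168033e-01, -1.53371920e-01, -9.76618725e-05,  9.91866262e-04]), 'contact_force': array([-0.28834951, -0.33524878, -0.68875138]), 'wrist_torque': array([-0.00925279,  0.01461255,  0.06398849]), 'grasp_force': 0.0, 'gripper_width': 85.49469603082086}
```

View pics/side0.png

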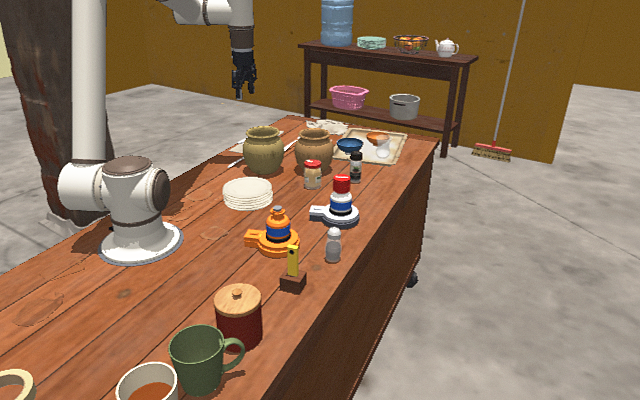

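View pics/top0.png

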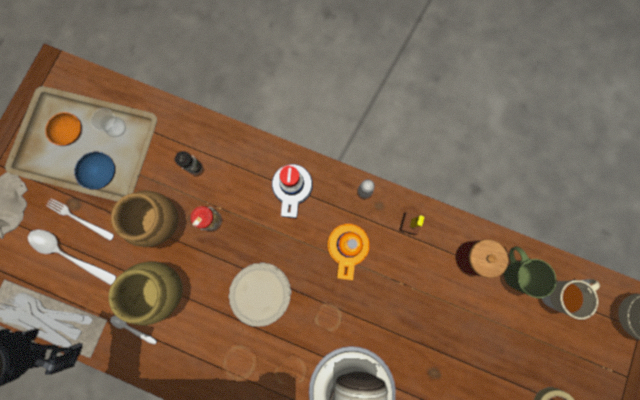

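The side view shows the real stand (white bottle, red cap) at (341,200) with its ear to the left, about (318,213). In the top view it is at (291,183) with the slot at (290,210). The orange look-alike is at side (278,235) / top (349,245); it gets left alone. The key is at side (293,262) / top (421,221), in its dark rest. The shaker is at top (366,188), and the red-lidded honey jar at (203,217) is not the cap. I'll confirm with an enlarged crop and measure.

```bash
cat > h.py <<'E'
import numpy as np,cv2
from bench import *
def cloud(n,p,d):
    c=camera_model(n);v,u=np.mgrid[:400,:640]
    C=np.stack([(u-c["cx"])/c["fx"]*d,(v-c["cy"])/c["fy"]*d,d],-1)
    return (C-c["t"])@np.array(c["R"])   # R^T(C-t)
def ray(n,u,v,z):
    c=camera_model(n);R=np.array(c["R"]);o=-R.T@c["t"];w=R.T@np.array([(u-c["cx"])/c["fx"],(v-c["cy"])/c["fy"],1])
    return o+w*(z-o[2])/w[2]
E
python3 - <<'E'
from h import *
T=np.load("pics/top0.npz");S=np.load("pics/side0.npz")
for n,D in(("top",T),("side",S)):
    X=cloud(n,D["p"],D["d"]);p=D["p"].astype(int);r,g,b=p[...,0],p[...,1],p[...,2]
    def rep(name,m,zmin,zmax,box):
        k=np.zeros_like(m);k[box[1]:box[3],box[0]:box[2]]=1;m=m&k.astype(bool)&(X[...,2]>zmin)&(X[...,2]<zmax)
        q=X[m]; 
        if len(q)<5: print(n,name,len(q));return
        xy=q[:,:2].astype(np.float32); print(n,name,len(q),"mean",q.mean(0).round(1),"min",q.min(0).round(1),"max",q.max(0).round(1),"rect",cv2.minAreaRect(xy))
    kb=(400,195,440,245) if n=="top" else (275,235,315,300)
    cb=(265,155,320,230) if n=="top" else (305,165,365,235)
    sb=(350,170,380,205) if n=="top" else (320,220,346,268)
    rep("key",(r>140)&(g>120)&(b<90),30,130,kb); rep("keytop",(r>140)&(g>120)&(b<90),106,125,kb)
    rep("resttop",r<400,28,40,kb)
    rep("captop",r<400,130,145,cb); rep("plate",r<400,24,36,cb)
    rep("shaker",r<400,15,110,sb)
    if n=="top": rep("shadeHoney",r<400,50,110,(185,200,225,235)); rep("spice",r<400,50,120,(170,145,205,180))
a=cv2.resize(T["p"][150:240,260:380],None,fx=5,fy=5,interpolation=cv2.INTER_CUBIC)
b=cv2.resize(T["p"][200:245,395:435],None,fx=8,fy=8,interpolation=cv2.INTER_CUBIC)
c=np.zeros((450,800,3),np.uint8);c[:450,:600]=a;c[:360,600:]=b[:360,60:260]
cv2.imwrite("pics/crop1.png",c[...,::-1])
E
```

```text
top key 52 mean [ 427.  -166.1  112.4] min [ 415.6 -173.6  105.3] max [ 437.8 -158.6  116.7] rect ((427.03924560546875, -166.48768615722656), (12.094807624816895, 23.546072006225586), 69.99893951416016)
top keytop 51 mean [ 427.  -166.2  112.5] min [ 415.6 -173.6  108.3] max [ 437.8 -158.6  116.7] rect ((427.03924560546875, -166.48768615722656), (12.094807624816895, 23.546072006225586), 69.99893951416016)
top resttop 221 mean [ 425.3 -160.5   35. ] min [ 397.3 -184.7   28.5] max [ 455.9 -138.3   39.9] rect ((427.4548645019531, -166.7972412109375), (44.395896911621094, 50.750213623046875), 71.8566665649414)
top captop 318 mean [536.9 150.3 138.5] min [513.  126.4 130.3] max [560.5 174.5 142.9] rect ((537.7430419921875, 150.29812622070312), (47.047183990478516, 47.85562515258789), 68.66036224365234)
top plate 741 mean [512.1 150.3  30.5] min [448.6 100.9  24. ] max [588.7 201.1  35.4] rect ((518.6097412109375, 151.28509521484375), (100.22576141357422, 139.91696166992188), 89.47308349609375)
top shaker 238 mean [513.8 -43.3  69.1] min [497.1 -67.   21.1] max [534.6 -26.8  93.2] rect ((5
[... 982 characters left out ...]
 40. ] rect ((410.89923095703125, -94.86978912353516), (62.58793640136719, 212.58700561523438), 11.666157722473145)
side captop 141 mean [536.6 144.5 137. ] min [512.6 123.8 130.4] max [560.4 175.8 141.5] rect ((536.7283325195312, 149.41372680664062), (46.35362243652344, 50.828857421875), 23.769405364990234)
side plate 533 mean [514.4 189.1  29.8] min [419.7  94.7  24. ] max [609.2 488.7  36. ] rect ((506.95733642578125, 292.5430908203125), (389.7709655761719, 184.44590759277344), 85.66194152832031)
side shaker 521 mean [519.  -33.7  48.7] min [492.9 -72.4  15.5] max [550.1 119.   91.9] rect ((523.4395751953125, 23.643165588378906), (56.75237274169922, 191.85867309570312), 1.333013892173767)
```

View pics/crop1.png

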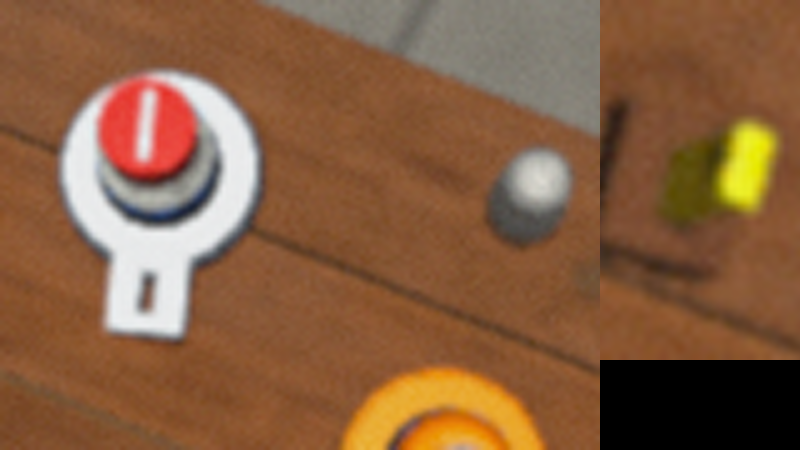

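The crop confirms the stand: white plate, red cap with its white bar and a slotted ear at crop (148,293). The yellow key is at top right, at about −19° yaw. Next, precise stand yaw and slot position.

```bash
cat >> h.py <<'E'
def standpose(D,n="top"):
    X=cloud(n,D["p"],D["d"]);g=D["p"].astype(float).mean(-1)
    u0,v0,u1,v1=(270,160,315,222)
    if n=="side": u0,v0,u1,v1=(305,170,365,232)
    m=np.zeros((400,640),bool);m[v0:v1,u0:u1]=1
    cap=m&(X[...,2]>132)&(X[...,2]<146)
    pl=m&(abs(X[...,2]-30)<7)
    return X,g,cap,pl
E
python3 - <<'E'
from h import *
from scipy.ndimage import center_of_mass
for n in("top",):
    T=np.load(f"pics/{n}0.npz");X,g,cap,pl=standpose(T,n)
    v,u=np.where(cap);print("cap",ray(n,u.mean(),v.mean(),138))
    # rim circle: bright plate pixels, fit ellipse via far edge in upsampled metric rectification at z=30
    c=camera_model(n);R=np.array(c["R"]);K=np.array([[c["fx"],0,c["cx"]],[0,c["fy"],c["cy"]],[0,0,1]])
    def rect(z,x0,y0,s=4,w=160):  # image px -> world at plane z; col=x,row=y
        P=K@np.c_[R[:,0],R[:,1],R[:,2]*z+c["t"]]
        A=np.array([[1/s,0,x0],[0,1/s,y0],[0,0,1]])
        return cv2.warpPerspective(T["p"],P@A,(w*s,w*s),flags=cv2.INTER_CUBIC|cv2.WARP_INVERSE_MAP)
    im=rect(30,440,70);gr=im.astype(int).min(-1)
    # ear: rows between; white mask
    W=(gr>150)
    for x in range(450,486,4):
        r=np.where(W[:,(x-440)*4])[0]; print(x, 70+r.min()/4,70+r.max()/4)
    sl=np.zeros_like(W);sl[(140-70)*4:(170-70)*4,(456-440)*4:(483-440)*4]=1
    wgt=np.clip(170-gr,0,None)*sl
    # slot = dark comps enclosed by white
    N,L,st,ce=cv2.connectedComponentsWithStats(((gr<150)).astype(np.uint8))
    for i in range(1,N):
        if 100<st[i,4]<9000: 
            q=np.argwhere(L==i)[:,::-1].astype(np.float32);print("dark",440+ce[i][0]/4,70+ce[i][1]/4,st[i,4]/16,cv2.minAreaRect(q))
    im2=rect(138,500,110,4,90);ii=im2.astype(int);B=(ii[...,1]>120)&(ii[...,0]>150)
    N,L,st,ce=cv2.connectedComponentsWithStats(B.astype(np.uint8))
    for i in range(1,N):
        if st[i,4]>500:
            q=np.argwhere(L==i)[:,::-1].astype(np.float32);e=np.linalg.eigh(np.cov(q.T))[1][:,1];print("bar",500+ce[i][0]/4,110+ce[i][1]/4,st[i,4]/16,np.degrees(np.arctan2(e[1],e[0])))
    vis=np.zeros((640,800,3),np.uint8)
    cv2.imwrite("pics/rect.png",im[:560,:,::-1])
E
```

```text
cap [537.08685153 150.3107203  138.        ]
450 139.0 175.25
454 138.25 179.5
458 137.5 179.5
462 137.0 179.25
466 136.75 179.0
470 136.5 178.75
474 136.25 178.5
478 135.75 178.25
482 135.5 177.5
dark 470.05399061032864 157.70821596244133 133.125 ((121.10769653320312, 351.361572265625), (30.01640510559082, 82.97923278808594), 82.87498474121094)
bar 541.0583075149507 122.25192737228907 867.4375 -155.084694645271
bar 515.1448159278738 125.36288504883547 83.1875 153.4327614649135
bar 521.2557536161746 174.50506802172393 1162.3125 -156.31054415309697
bar 538.3003775834658 150.90704491255963 314.5 174.36171934655056
```

View pics/rect.png

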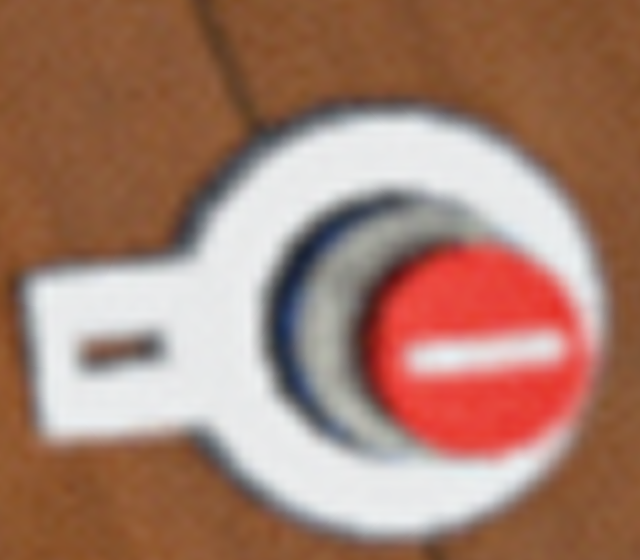

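The stand's yaw is about −5.5° and the slot is at about (470, 157.3). The cap axis is at about (537.4, 150.5). The key is at (427, −166.5) with yaw about −18.5°. Moving to the key.

>>> drive_tool(
  plan=[
    [[-1, 30, -25, 0, 0], [-1, 30, -25, 0, 0], [-1, 30, -25, 0, 0], [-1, 30, -25, 0, 0], [-1, 30, -25, 0, 0], [-1, 30, -25, 0, 0], [-1, 4, -38, 0, 0], [-1, 4, -38, 0, 0], [-1, 4, -38, 0, 0], [-1, 4, -38, 0, 0], [-1, 4, -38, 0, 0], [-1, 4, -38, 0, 0], [-1, 4, -38, 0, 0], [-1, 4, -38, 0, 0], [-1, 4, -38, 0, 0], [-1, 4, -38, 0, 0], [-1, 4, -38, 0, 0], [-1, 4, -38, 0, 0], [-1, 4, -38, 0, 0], [-1, 4, -38, 0, 0]],
  ],
)

```text
clock: 1.77
position: [424.8, -88.2, 231.3]
ee_rot: [0.988, -0.153, 0.0, -0.0]
contact_force: [1.1, -0.3, -0.1]
gripper_width: 85.2
grasp_force: 0.0
```

>>> drive_tool(
  plan=[
    [[-1, 1, -27, -10, -1], [-1, 0, -27, -30, 0], [-1, 0, -26, -30, 0], [-1, 0, 0, -20, 0], [-1, 0, 0, 0, 0], [-1, 0, 0, 0, 0], [-1, 0, 0, 0, 0]],
  ],
)

```text
clock: 2.35
position: [427.3, -166.2, 142.5]
ee_rot: [0.987, -0.161, 0.001, 0.0]
contact_force: [0.4, 0.4, 0.4]
gripper_width: 85.4
grasp_force: 0.0
```

```bash
python3 - <<'E'
from h import *
s=read_state();print(s["clock"],s["position"],s["contact_force"],s["joints"].round(2))
for n in("side","top"):
    p,d=get_image(n);np.savez(f"pics/{n}1.npz",p=p,d=d)
    if n=="side":cv2.imwrite("pics/side1.png",cv2.resize(p[170:310,200:400],None,fx=4,fy=4,interpolation=cv2.INTER_CUBIC)[...,::-1])
E
```

```text
2.35 [ 427.30829144 -166.18092699  142.49656769] [0.39431572 0.37802207 0.44561371] [-0.01  0.19 -0.52  0.   -0.86  1.26]
```

View pics/side1.png

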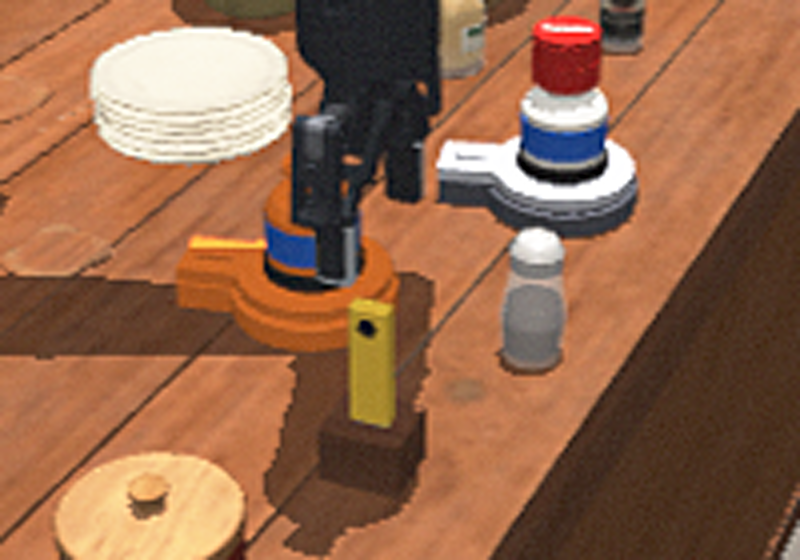

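The open fingers (tips near crop (337,285) and (405,195)) straddle the key at (370,300). Descending to grasp.

>>> drive_tool(
  plan=[
    [[-1, 0, 0, -25, 0], [-1, 0, 0, -25, 0], [-1, 0, 0, -14, 0], [-1, 0, 0, 0, 0], [1, 0, 0, 0, 0], [1, 0, 0, 0, 0], [1, 0, 0, 0, 0], [1, 0, 0, 0, 0], [1, 0, 0, 0, 0], [1, 0, 0, 0, 0], [1, 0, 0, 0, 0], [1, 0, 0, 0, 0], [1, 0, 0, 0, 0], [1, 0, 0, 0, 0]],
  ],
)

```text
clock: 3.62
position: [426.7, -166.5, 77.9]
ee_rot: [0.987, -0.162, 0.0, 0.0]
contact_force: [-0.5, -0.2, 5.9]
gripper_width: 11.6
grasp_force: 58.4
```

>>> drive_tool(
  plan=[
    [[1, 0, 0, 10, 0], [1, 0, 0, 25, 0], [1, 0, 0, 35, 0], [1, 0, 0, 30, 0], [1, 3, 24, 20, 1.2], [1, 4, 30, 0, 1.2], [1, 4, 30, 0, 1.2], [1, 4, 30, 0, 1.2], [1, 4, 30, 0, 1.2], [1, 4, 30, 0, 1.2], [1, 4, 30, 0, 1.2], [1, 4, 30, 0, 1.2], [1, 4, 30, 0, 1.2], [1, 4, 30, 0, 1.2], [1, 4, 30, 0, 1.2], [1, 0, 0, 0, 0], [1, 0, 0, -20, 0], [1, 0, 0, -20, 0], [1, 0, 0, 0, 0], [1, 0, 0, 0, 0]],
  ],
)

```text
clock: 5.28
position: [468.6, 156.9, 156.3]
ee_rot: [0.999, -0.047, -0.001, 0.001]
contact_force: [1.3, 0.1, -0.3]
gripper_width: 11.3
grasp_force: 59.0
```

```bash
python3 - <<'E'
from h import *
s=read_state();print(s["clock"],s["position"],s["contact_force"],s["joints"].round(2),s["gripper_width"])
for n in("side","top"):
    p,d=get_image(n);np.savez(f"pics/{n}2.npz",p=p,d=d)
    X=cloud(n,p,d);q=p.astype(int);m=(q[...,0]>120)&(q[...,1]>110)&(q[...,2]<80)&(abs(X[...,0]-470)<45)&(abs(X[...,1]-157)<45)&(X[...,2]>60)
    k=X[m];print(n,len(k),k.mean(0) if len(k) else 0,k.min(0) if len(k) else 0,k.max(0) if len(k) else 0)
    if n=="side":cv2.imwrite("pics/side2.png",cv2.resize(p[130:250,270:390],None,fx=5,fy=5,interpolation=cv2.INTER_CUBIC)[...,::-1])
E
```

```text
5.2833 [468.62100278 156.93167319 156.34746273] [ 1.27891767  0.09919573 -0.33270847] [ 0.65  0.24 -0.41  0.   -0.92  0.82] 11.250416752501534
side 110 [468.01489431 152.01511486 135.28610483] [455.68883166 143.59425531 113.19756208] [490.06490188 173.02096805 254.45369779]
top 0 0 0 0
```

View pics/side2.png

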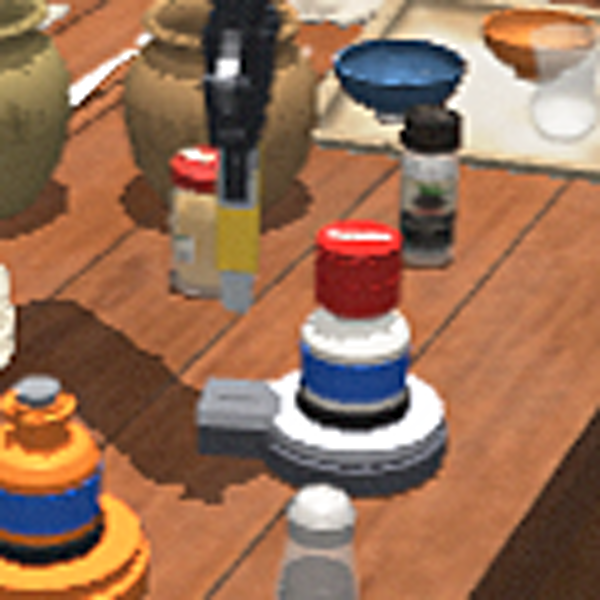

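The key hangs upright in the grip (blade at crop (238,290)), right above the ear with the slot at about (240,396). One numeric check of x in this camera.

```bash
python3 - <<'E'
from h import *
T=np.load("pics/side2.npz");p=T["p"].astype(int);X=cloud("side",T["p"],T["d"])
m=(p[...,0]>120)&(p[...,1]>100)&(p[...,2]<90);k=np.zeros_like(m);k[168:186,310:325]=1;m&=k
v,u=np.where(m);print("yellow cols",[(r,u[v==r].min(),u[v==r].max()) for r in sorted(set(v))])
q=X[m];print("X of grip face",np.median(q,0),q.min(0),q.max(0))
b=np.zeros_like(m);b[186:192,312:324]=1;b&=(abs(X[...,1]-157)<25);print("blade",X[b].min(0),X[b].max(0),X[b].mean(0))
g=p[204:216,308:328].mean(-1).astype(int);print(g)
print("ear-left/right test", ray("side",317.5,208.8,30))
for P in [(470,157.3,30),(459.6,158.3,30),(480.4,156.3,30)]:
    c=camera_model("side");z=np.array(c["R"])@P+c["t"];print(z[:2]/z[2]*c["fx"]+[c["cx"],c["cy"]])
E
```

```text
yellow cols [(np.int64(168), np.int64(321), np.int64(321)), (np.int64(169), np.int64(321), np.int64(321)), (np.int64(170), np.int64(321), np.int64(321)), (np.int64(171), np.int64(313), np.int64(321)), (np.int64(172), np.int64(313), np.int64(321)), (np.int64(173), np.int64(313), np.int64(321)), (np.int64(174), np.int64(310), np.int64(321)), (np.int64(175), np.int64(311), np.int64(321)), (np.int64(176), np.int64(310), np.int64(324)), (np.int64(177), np.int64(310), np.int64(324)), (np.int64(178), np.int64(310), np.int64(324)), (np.int64(179), np.int64(310), np.int64(324)), (np.int64(180), np.int64(310), np.int64(324)), (np.int64(181), np.int64(312), np.int64(324)), (np.int64(182), np.int64(312), np.int64(324)), (np.int64(183), np.int64(313), np.int64(324)), (np.int64(184), np.int64(317), np.int64(324)), (np.int64(185), np.int64(322), np.int64(324))]
X of grip face [470.00685697 153.64179917 126.60572495] [436.88243929 143.59425531  -3.96109785] [483.14520047 458.47104179 167.69362945]
blade [458.83240812 149.59996919  88.49331362] [476.25525799 161.88626718 107.66973182] [467.51699741 1
[... 491 characters left out ...]
6 137 140 151 160 161 165 158 148
  228 255]
 [ 64 106 164 174 169 169 168 171 165 162 160 160 159 156 169 164 165 152
  231 255]
 [ 65 119 180 174 169 172 167 173 169 173 173 169 170 172 174 168 164 154
  232 255]
 [ 78 111 142 145 146 143 146 151 150 153 163 161 164 168 169 165 158 163
  238 255]
 [ 72 109 145 139 133 137 137 130 139 134 134 131 131 131 132 132 153 242
  255 255]
 [ 73 109 146 142 137 138 139 140 136 139 139 140 138 143 137 121 154 255
  255 255]
 [ 64  65  57  57  79  79  87  99 101 107 121 122 130 140 140 127 110 157
  251 255]]
ear-left/right test [469.54832597 158.48400608  30.        ]
[317.6374063  208.99899541]
[314.12146782 208.73373937]
[321.16008394 209.26475987]
```

>>> drive_tool(
  plan=[
    [[1, 0, 0, -20, 0], [1, 0, 0, -20, 0], [1, 0, 0, -10, 0], [1, 0, 0, 0, 0], [1, 0, 0, -4, 0], [1, 0, 0, -4, 0], [1, 0, 0, -4, 0], [1, 0, 0, 0, 0]],
  ],
)

```text
clock: 6.05
position: [469.3, 157.6, 95.3]
ee_rot: [0.999, -0.048, -0.0, -0.0]
contact_force: [-0.5, -0.3, -0.8]
gripper_width: 11.4
grasp_force: 59.0
```

>>> drive_tool(
  plan=[
    [[1, 0, 0, -4, 0], [1, 0, 0, -4, 0], [1, 0, 0, -4, 0], [1, 0, 0, 0, 0], [1, 0, 0, -4, 0], [1, 0, 0, -4, 0], [1, 0, 0, -2, 0], [1, 0, 0, 0, 0]],
  ],
)

```text
clock: 6.72
position: [469.3, 157.6, 73.1]
ee_rot: [0.999, -0.047, -0.0, 0.0]
contact_force: [-0.2, -0.2, -0.3]
gripper_width: 11.1
grasp_force: 59.2
```

>>> drive_tool(
  plan=[
    [[1, 0, 0, -1, 0], [1, 0, 0, -1, 0], [1, 0, 0, 0, 0], [1, 0, 0, 0, 0]],
  ],
)

```text
clock: 7.05
position: [469.6, 157.8, 72.9]
ee_rot: [0.999, -0.047, 0.0, -0.0]
contact_force: [-3.5, -0.7, 10.8]
gripper_width: 11.6
grasp_force: 61.0
```

>>> drive_tool(
  plan=[
    [[1, 0, 0, 0, 0], [-1, 0, 0, 0, 0], [-1, 0, 0, 0, 0], [-1, 0, 0, 0, 0], [-1, 0, 0, 0, 0], [-1, 0, 0, 0, 0], [-1, 0, 0, 0, 0], [-1, 0, 0, 20, 0], [-1, 0, 0, 35, 0], [-1, 0, 0, 40, 0], [-1, 0, 0, 35, 0], [-1, 0, 0, 0, 0], [-1, 10, -1, 0, -6.5], [-1, 10, -1, 0, -6.5], [-1, 10, -1, 0, -6.5], [-1, 10, -1, 0, -6.5], [-1, 10, -1, 0, -6.5], [-1, 10, -1, 0, -6.5], [-1, 8, -1, 0, -6.5], [-1, 0, 0, 0, 0]],
  ],
)

```text
clock: 8.72
position: [538.4, 150.5, 200.5]
ee_rot: [0.902, -0.431, -0.0, 0.0]
contact_force: [-0.5, -0.2, 0.2]
gripper_width: 85.5
grasp_force: 0.0
```

```bash
python3 - <<'E'
from h import *
s=read_state();print(s["clock"],s["position"],s["contact_force"],s["joints"].round(2),s["gripper_width"])
for n in("side",):
    p,d=get_image(n);np.savez(f"pics/{n}3.npz",p=p,d=d)
    X=cloud(n,p,d);q=p.astype(int);m=(q[...,0]>120)&(q[...,1]>110)&(q[...,2]<90)&(abs(X[...,0]-470)<25)&(abs(X[...,1]-157)<25)&(X[...,2]>22)
    k=X[m];print(n,len(k),k.mean(0),k.min(0),k.max(0))
    cv2.imwrite("pics/side3.png",cv2.resize(p[110:240,270:400],None,fx=4.5,fy=4.5,interpolation=cv2.INTER_CUBIC)[...,::-1])
E
```

```text
8.7167 [538.36118301 150.50267369 200.54619631] [-0.53997748 -0.18835666  0.24622973] [ 0.56  0.3  -0.2   0.   -1.07  0.12] 85.54794460428339
side 179 [469.01225882 152.99245949  69.67018551] [455.44156863 145.53918987  29.45137049] [479.79067661 175.89976887 109.20180077]
```

View pics/side3.png

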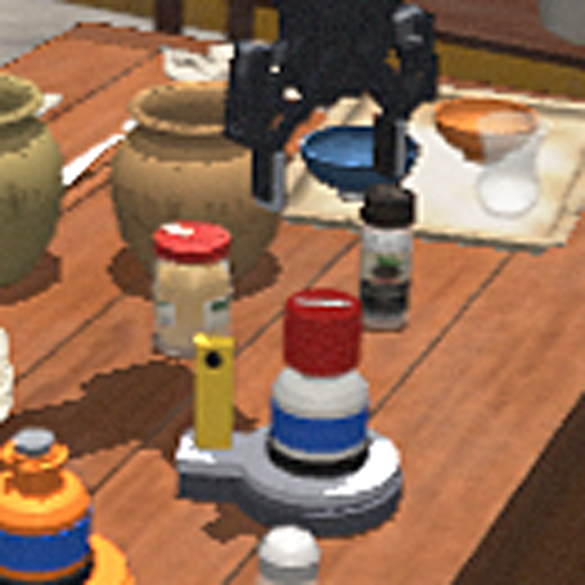

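The key is home: the grip spans z≈30–109 mm, at crop (215,395). Descending over the cap and gripping.

>>> drive_tool(
  plan=[
    [[-1, -0.5, 0, -30, 0], [-1, 0, 0, -35, 0], [-1, 0, 0, -25, 0], [-1, 0, 0, -10, 0], [-1, 0, 0, 0, 0], [1, 0, 0, 0, 0], [1, 0, 0, 0, 0], [1, 0, 0, 0, 0], [1, 0, 0, 0, 0], [1, 0, 0, 0, 0], [1, 0, 0, 0, 0], [1, 0, 0, 0, 0], [1, 0, 0, 0, 0], [1, 0, 0, 0, 0]],
  ],
)

```text
clock: 9.93
position: [537.5, 151.0, 102.0]
ee_rot: [0.903, -0.43, 0.001, -0.001]
contact_force: [-0.6, -0.3, 4.8]
gripper_width: 46.9
grasp_force: 60.8
```

>>> drive_tool(
  plan=[
    [[1, 0, 0, -2, 0], [1, 0, 0, -2, 0], [1, 0, 0, -1, 0], [1, 0, 0, 0, 0], [1, 0, 0, 0, 0]],
  ],
)

```text
clock: 10.35
position: [537.6, 151.0, 97.6]
ee_rot: [0.903, -0.43, 0.001, -0.001]
contact_force: [-0.8, 0.1, 9.6]
gripper_width: 46.7
grasp_force: 61.5
```

>>> drive_tool(
  plan=[
    [[1, 0, 0, -1, 0], [1, 0, 0, 0, 0], [1, 0, 0, 0, 3], [1, 0, 0, 0, 5], [1, 0, 0, 0, 5], [1, 0, 0, 0, 5]],
  ],
)

```text
clock: 10.85
position: [538.1, 151.2, 97.6]
ee_rot: [0.96, -0.281, 0.002, -0.001]
contact_force: [-1.6, 1.1, 13.2]
gripper_width: 46.7
grasp_force: 61.8
```

>>> drive_tool(
  plan=[
    [[1, 0, 0, 0, 5], [1, 0, 0, 0, 5], [1, 0, 0, 0, 5], [1, 0, 0, 0, 5], [1, 0, 0, 0, 5], [1, 0, 0, 0, 5], [1, 0, 0, 0, 5], [1, 0, 0, 0, 5], [1, 0, 0, 0, 4], [1, 0, 0, 0, 0], [1, 0, 0, 0, 0]],
  ],
)

```text
clock: 11.77
position: [538.4, 151.2, 97.6]
ee_rot: [0.995, 0.097, 0.002, -0.0]
contact_force: [-1.6, -0.2, 12.5]
gripper_width: 46.9
grasp_force: 61.7
```

```bash
python3 - <<'E'
from h import *
s=read_state();q=s["ee_rot"];print(s["clock"],np.degrees(2*np.arctan2(q[1],q[0])),s["wrist_torque"],s["contact_force"],s["joints"].round(2))
E
```

```text
11.7667 11.147781214687866 [-0.10172299  0.44847411  0.02516591] [-1.58968479 -0.18821331 12.54757387] [ 0.56  0.41 -0.33  0.   -0.83  1.2 ]
```

Turned 62° with negligible torque. I'll add 3° for the swivel play, then lift gently.

>>> drive_tool(
  plan=[
    [[1, 0, 0, 0, 3], [1, 0, 0, 0, 0], [1, 0, 0, 2, 0], [1, 0, 0, 3, 0], [1, 0, 0, 3, 0], [1, 0, 0, 3, 0], [1, 0, 0, 0, 0], [1, 0, 0, 0, 0]],
  ],
)

```text
clock: 12.43
position: [536.5, 150.5, 105.8]
ee_rot: [0.992, 0.122, -0.0, 0.0]
contact_force: [0.1, 0.6, 1.6]
gripper_width: 46.9
grasp_force: 61.2
```

>>> drive_tool(
  plan=[
    [[1, 0, 0, 3, 0], [1, 0, 0, 4, 0], [1, 0, 0, 5, 0], [1, 0, 0, 5, 0], [1, 0, 0, 10, 0], [1, 0, 0, 15, 0], [1, 0, 0, 20, 0], [1, 0, 0, 20, 0], [1, 0, 0, 14, 0], [1, 0, 0, 0, 0], [1, 0, 0, 0, 0], [1, 0, 0, 0, 0], [1, 0, 0, 0, 0]],
  ],
)

```text
clock: 13.52
position: [536.0, 150.2, 201.2]
ee_rot: [0.992, 0.122, -0.001, 0.0]
contact_force: [0.1, -0.6, -0.7]
gripper_width: 46.7
grasp_force: 61.5
```

```bash
python3 - <<'E'
from h import *
s=read_state();print(s["clock"],s["position"],s["contact_force"],s["gripper_width"],s["grasp_force"])
p,d=get_image("side");X=cloud("side",p,d);q=p.astype(int)
m=(q[...,0]>120)&(q[...,1]>110)&(q[...,2]<90)&(abs(X[...,0]-470)<25)&(abs(X[...,1]-157)<25)&(X[...,2]>22)
print("key",X[m].mean(0),X[m].min(0),X[m].max(0))
m=(q[...,0]>110)&(q[...,1]<60)&(q[...,2]<60)&(abs(X[...,0]-537)<40)&(abs(X[...,1]-150)<40)&(X[...,2]>100)
print("cap",X[m].mean(0),X[m].min(0),X[m].max(0))
cv2.imwrite("pics/side4.png",cv2.resize(p[90:240,270:420],None,fx=4,fy=4,interpolation=cv2.INTER_CUBIC)[:600,:,::-1])
E
```

```text
13.5167 [536.04529247 150.2424235  201.22183669] [ 0.05408479 -0.57206213 -0.68627674] 46.70266776161401 61.52065875940025
key [469.35516418 151.6725833   69.66962137] [455.73294029 145.74364617  29.33558041] [479.96033658 169.92118099 109.95491246]
cap [527.54148887 136.15269707 218.23991044] [512.75643166 123.21574373 195.7075769 ] [559.20820835 169.93889441 237.67309663]
```

View pics/side4.png

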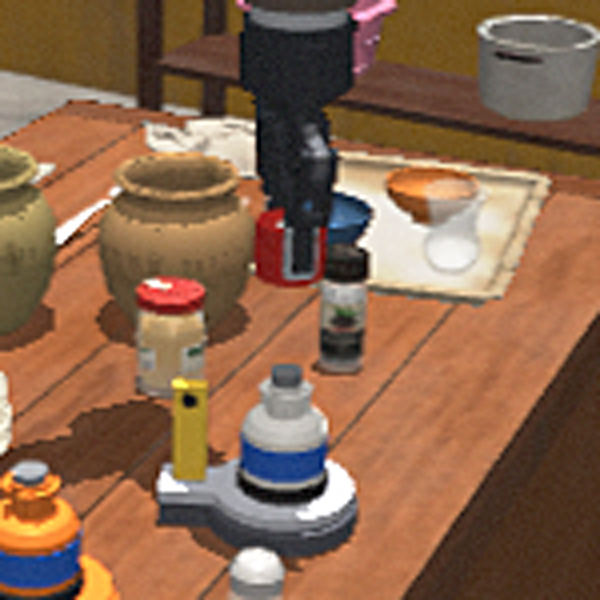

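The cap is off and level in the gripper at crop (290,248), about 99 mm above its closed height. The key is home at (190,430), the bottle is uncapped and the jars are untouched. Handing in.

```bash
python3 -c "
from bench import *
print(job_done())"
```

```text
the job is handed in; nothing more can be done
None
```

The job is handed in at 13.5 s: the key is home in the stand, and the red cap is off, held level about 10 cm above its closed position over the bottle. I saw the jars and shaker in place; the hand-in gave no verdict.

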